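# Put the ultrasonic cleaning set away to dry

### The job

The ultrasonic cleaning is done, so put the set away to dry: turn each staining jar upside down over the drying peg of its own colour, fully home with its rim flat on the disc, and hang the ear defenders by their headband over the steel bar, between the yellow ball and the post, so that they hang free. Set the things down rather than dropping them, and leave everything else on the bench where it stands.

Things in the scene. Friction and masses are not known exactly. Their poses are not given: they have to be found in the camera images.
- green_rack: Bystander, to be left alone: green block rack of capped sample tubes, 60 x 120 x 73 mm high; origin at the centre of its underside.
- black_rack: Bystander, to be left alone: black block rack of capped sample tubes, 60 x 120 x 73 mm high; origin at the centre of its underside.
- specimen_cup: Bystander, to be left alone: green specimen cup, 68 across, 60 mm high; origin at the centre of its underside.
- red_basket: Bystander, to be left alone: red basket holding small cartons, 110 x 160 x 60 mm high; origin at the centre of its underside.
- reagent_bottle: Bystander, to be left alone: small amber bottle, 52 across, 75 mm high; origin at the centre of its underside.
- jar_red: Open red plastic jar, a plain cylinder 54 mm across, 100 mm long, wall 3 mm, bottom 4 mm thick, 0.12 kg. Origin: centre of the outer face of its closed bottom; z axis runs along the jar to the mouth (rim at z = 100 mm). At the start it lies loose in a cradle lane, mouth away from the robot and 20 degrees below level, its rim against a low lip (lift it upwards).
- peg_red (a point): Foot of the red drying peg: centre of the top face of a red disc 82 mm across, 14 mm above the table, z up. The steel peg rises 75 mm from here, 28 mm thick up to 50 mm, then tapering to 16 mm at the tip. A jar fully home stands upside down over the peg, rim flat on the disc, its bottom 100 mm above this point.
- jar_blue: Open blue plastic jar, a plain cylinder 54 mm across, 100 mm long, wall 3 mm, bottom 4 mm thick, 0.12 kg. Origin: centre of the outer face of its closed bottom; z axis runs along the jar to the mouth (rim at z = 100 mm). At the start it lies loose in a cradle lane, mouth away from the robot and 20 degrees below level, its rim against a low lip (lift it upwards).
- peg_blue (a point): Foot of the blue drying peg: centre of the top face of a blue disc 82 mm across, 14 mm above the table, z up. The steel peg rises 75 mm from here, 28 mm thick up to 50 mm, then tapering to 16 mm at the tip. A jar fully home stands upside down over the peg, rim flat on the disc, its bottom 100 mm above this point.
- cradle: Fixed wire cradle on a grey plate 150 (x) x 250 (y) x 8 mm; origin: centre of its underside; x axis points the way the jars' mouths do. Two lanes at y = +80 and -80 mm, two sloping rods each. A lying jar's middle line is 90 mm above the table at its bottom end, 56 mm at its mouth. Rods stay within 20 mm of the middle line, so fingers can pass down both sides of a jar.
- stand: Fixed grey drying stand, plate 120 (x) x 290 (y) x 10 mm; origin: centre of its underside, x axis roughly away from the robot. Red peg at y = +90 mm, blue peg at y = -90 mm. Stand and cradle may change sides of the bench, and the jars may change lanes.
- bar: Fixed hanging stand; origin under its foot. A level steel bar, 16 mm thick, top 175 mm above the table, runs along this body's x axis from the post at x = +50 mm to its free end at x = -90 mm, which points roughly to the robot and carries a yellow ball 22 mm thick (top at 178 mm, the highest point). Foot plate 12 mm high: x -20 to +80 mm, y -70 to +70 mm.
- bar_hang (a point): Point on top of the bar, 175 mm above the table, 60 mm from the ball's centre and 80 mm from the post; axes as bar (x along the bar, towards the post).
- defenders: Ear defenders standing on two orange cups: 150 mm wide (y), 160 mm high, cups 64 mm (x) by 80 mm high, 0.2 kg. Origin midway between the cups at their underside, z up. A black headband arches from cup to cup; the space under it is 73 mm wide between the cups and 144 mm high up to the flat crown pad, which is 24 mm wide (x), 74 mm long (y), 16 mm thick.
- crown (a point): Centre of the top face of the ear defenders' crown pad, 160 mm above their underside; axes as defenders. Pinch the pad across its 24 mm width (x) with just the fingertips, at most 12 mm below this point, so that the fingertips clear the bar below.
There are look-alikes about, which are no part of the job. Of the things like the jar_blue, leave any that is pink or purple; of the rest the larger one is meant.

How it is judged:
By the outcome, as a careful person would: the job done as asked, in the order asked, and still so for the second after the job is handed in, with the robot touching nothing.
It also fails if it takes over 72 s, if anything falls off the work surface, if the arm or the gripper's body presses on something with over 40 N, if the wrist force passes 120 N, or if a joint passes its speed limit or range.

### The arm

A 6-joint arm with a two-finger parallel gripper is mounted at the origin on the work surface. World frame = base frame: x ahead of the robot, y to its left, z up, the work surface at z = 0. Lengths are in m, angles in rad, forces in N, time in s.
With the tool pointing down it reaches from about 0.3 to 0.775 m from the base axis. Payload 14.6 kg.
Tool frame: the origin (TCP) lies at the very end of the fingers, on their centre line; the grasp point (between the pads) lies 19 mm behind it; z points along the fingers, y is the line along which they close (so a half turn about z gives the same grasp; the last joint's range is limited). The gripper opens to 94 mm and grips with 3 to 60 N. Pads are 16 mm wide; open, the fingers measure 119 mm over their backs; the gripper's body (75 mm by 177 mm) begins 78 mm behind the grasp point.
Start: joints at [-0.067, 0.3, 1.521, -0, 1.321, -0.067], TCP at [0.55, -0, 0.205] pointing down, gripper open.
Joint ranges: [-3.03, 3.03], [-0.79, 2.21], [0.23, 2.52], [-1.04, 4.18], [0, 3.07], [-2.55, 2.55]. Speed limits (rad/s): [2.22, 2.22, 2.57, 3.14, 3.14, 3.14].

### API

Orientations are given as [roll, pitch, yaw] about the fixed x, y, z axes, in that order (R = Rz(yaw) Ry(pitch) Rx(roll)).
In Python, from station import ctrl gives the robot as it stands. The module is installed in compiled form; this text tells all that it offers.
- The arm moves only by the tool step_arm, never from a script. Its argument "deltas" is a list of rows, each an object with "dp": the shift along the tool's x, y, z scaled (see below), a list of three; "twist": the turn about the tool's z scaled (see below). In form: [{"dp": [tx, ty, tz], "twist": twist}, ...]. A call has 1 to 12 rows; each row shifts and turns the commanded pose from where the row before left it, along the tool's axes as they then stand; what a row does not reach is not made up. The controller multiplies each number of a shift by 0.04 m and each number of a turn by 4 degrees. A row lasts 1/10 s, in which the tool goes at most 50 mm and 8.59 degrees, less where a joint would pass 70% of its speed; a pose out of reach is approached as far as the arm can. A call with a number of a shift or a turn outside -1 to 1 is refused whole. A call with a gripper value outside its range is refused whole. "gripper" is the opening, from -1 (shut) to 1 (fully open), set as the call begins (left out, the last holds). The fingers move at their own pace and stop on an object; "squeeze" is the grip in N (left out, the last holds). Time passes only in rows, so rows that do not move let the fingers close. It gives the time, the measured TCP pose, the force, the opening and the grip force at its end, in the units of the state.
- ctrl.get_obs(): the state, without advancing time (a new reading comes with each control period).
- ctrl.camera(name): name is "scene" or "side" or "wrist"; returns (picture, depth): 384x512x3 uint8, red, green, blue; 384x512 float32, m along the optical axis (not along the pixel's ray), 0 where there is no reading.
- ctrl.get_calibration(name): a dict with "fx", "fy", "cx", "cy" (pixels), "world_to_cam" (4x4, takes a point from world to camera coordinates); the wrist camera has in their place "hand_eye" (4x4, takes a point from camera to tool coordinates, whose origin is the TCP and whose axes are the flange's). Camera axes: x right, y down, z forward; pixel columns grow to the right and rows downward; lengths in m; the calibration is good to about 2 mm. A picture is of the moment at which its call begins: read the wrist's pose just before it. get_calibration takes no time and is no camera call.
- ctrl.hand_in(): hands the job in; it is judged then, once.
Trained networks look in the newest picture that a camera, given by its name, has taken for a name from the list of things; names that differ only in an ending like _2 or _b are one class to them, and where a whole thing is asked for, a point or a joint stands for the part that bears it (a point fixed in the world has none). Each returns a list of dicts, best first, with "conf" (0 to 1); they miss things now and then, are a little off and sometimes report something else, mostly with a low value. They report only what shows in the picture. A call takes as long as a camera call. They do not tell look-alikes from the thing itself.
- ctrl.spot_in(camera, label): "rect" ([left, top, right, bottom] as shares, 0 to 1, of the picture: columns of its width, rows of its height, round what is visible of it).
- ctrl.cut_out(camera, label): "pixels" (384x512 bool, what is visible of it) and "rect" ([left, top, right, bottom] as shares, 0 to 1, of the picture: columns of its width, rows of its height, round what is visible of it).
The state is a dict: "time_s": time; "qpos": joint angles; "joint_vel": joint speeds; "tau": joint torques, N m; "ee_pos": TCP position; "eef_rot": TCP orientation; "force": force on the tool from outside, world axes, zero at the start; "moment": the same for the moment, N m; "grip_width": finger opening in m; "grip_force": force on a finger pad.
Only numpy, scipy, OpenCV 4.12 (cv2) and the standard library are available. Lean on these libraries where they do the work, as an engineer would, in place of code of your own. Each camera call takes 0.05 s, during which the arm holds its last target. There are 200 camera calls.

## Working session

There is one attempt and no reset: what is moved stays moved. The work goes in short steps, Python scripts to look and compute and a tool call to move; the robot and the scene stay as the last step left them, time stands still between calls to the robot, and variables do not carry over. Pictures are saved under pics/ and viewed, at most 10 in all, crops included, and the job is handed in when it is done.

Besides the shell and the picture viewer there is one more tool, called after "Emit:" as name(argument=value, ...) on one line, values as JSON. step_arm: Moves the arm, as the interface text tells. Its arguments: {"type":"object","properties":{"deltas":{"type":"array"},"gripper":{"type":"number"},"squeeze":{"type":"number"}},"required":["deltas"]}

```bash
mkdir -p pics
cat > h.py <<'E'
from station import ctrl
import numpy as np, cv2
from scipy.spatial.transform import Rotation as R
def T_cw(name,obs=None):
    c=ctrl.get_calibration(name)
    if name=="wrist":
        T=np.eye(4);T[:3,:3]=R.from_euler('xyz',obs['eef_rot']).as_matrix();T[:3,3]=obs['ee_pos']
        return c,T@np.array(c['hand_eye'])
    return c,np.linalg.inv(np.array(c['world_to_cam']))
def cloud(name):
    obs=ctrl.get_obs(); im,d=ctrl.camera(name); c,T=T_cw(name,obs)
    v,u=np.mgrid[:384,:512]
    P=np.stack([(u-c['cx'])/c['fx']*d,(v-c['cy'])/c['fy']*d,d],-1)
    W=P@T[:3,:3].T+T[:3,3]; W[d==0]=np.nan
    return im,W,d
def save(n,im): cv2.imwrite(f'pics/{n}.png',cv2.cvtColor(np.ascontiguousarray(im),cv2.COLOR_RGB2BGR))
E
python3 - <<'E'
from h import *
o=ctrl.get_obs(); print({k:np.round(v,3) for k,v in o.items()})
ims=[]
for n in ["scene","side"]:
    im,W,d=cloud(n); np.save(n+'W.npy',W); np.save(n+'I.npy',im)
    c,T=T_cw(n); print(n,T[:3,3].round(3),T[:3,2].round(2))
    for l in ["jar_red","jar_blue","stand","cradle","bar","defenders","crown","peg_red","peg_blue","bar_hang"]:
        try: r=ctrl.cut_out(n,l)
        except Exception as e: print(l,e); continue
        for q in r[:4]:
            m=q['pixels']; w=W[m]; 
            if not m.any(): continue
            print(n,l,round(q['conf'],2),(np.array(q['rect'])*[512,384,512,384]).round().astype(int),'med',np.nanmedian(w,0).round(3),'lo',np.nanpercentile(w,2,axis=0).round(3),'hi',np.nanpercentile(w,98,axis=0).round(3),'rgb',np.median(im[m],0))
    ims.append(im)
im,W,d=cloud("wrist"); np.save('wrW.npy',W)
save('a',cv2.resize(ims[0],(800,600))); save('b',cv2.resize(ims[1],(800,600)))
E
```

```text
{'time_s': np.float64(0.0), 'qpos': array([-0.067,  0.3  ,  1.522,  0.   ,  1.321, -0.067]), 'joint_vel': array([-0.001,  0.001,  0.   ,  0.   ,  0.001,  0.001]), 'tau': array([-2.0000e-03, -5.3181e+01, -3.5274e+01,  7.1000e-02,  2.4000e-02,
       -0.0000e+00]), 'ee_pos': array([0.55 , 0.   , 0.205]), 'eef_rot': array([-3.14 , -0.   ,  1.571]), 'force': array([-0.162,  0.796,  0.356]), 'moment': array([-0.008,  0.007, -0.039]), 'grip_force': np.float64(0.0), 'grip_width': np.float64(0.094)}
scene [ 1.063 -0.266  1.176] [-0.46  0.22 -0.86]
scene jar_red 0.93 [172 216 206 257] med [ 0.537 -0.231  0.092] lo [ 0.488 -0.259  0.042] hi [ 0.581 -0.202  0.114] rgb [132.5  10.    7. ]
scene jar_blue 0.82 [139 187 181 209] med [ 0.359 -0.263  0.048] lo [ 0.318 -0.311  0.018] hi [ 0.393 -0.212  0.056] rgb [153.  75. 106.]
scene jar_blue 0.79 [118 247 155 290] med [ 0.56  -0.386  0.092] lo [ 0.514 -0.416  0.069] hi [ 0.606 -0.36   0.114] rgb [ 11.  52. 138.]
scene jar_blue 0.62 [108 162 129 184] med [ 0.219 -0.354  0.035] lo [ 0.172 -0.373  0.002] hi [ 0.244 -0.336  0.043] rgb [ 65.  25. 100.]

[... 2724 characters left out ...]
0.161 0.006] hi [0.595 0.431 0.076] rgb [122. 100. 112.]
side peg_blue 0.8 [151 252 258 365] med [0.522 0.316 0.011] lo [0.456 0.163 0.006] hi [0.595 0.431 0.076] rgb [122.5 100.  112. ]
side peg_blue 0.62 [ 82 275 141 339] med [0.708 0.381 0.044] lo [0.691 0.309 0.002] hi [0.751 0.423 0.073] rgb [63. 66. 64.]
side peg_blue 0.25 [236 154 288 201] med [ 0.514 -0.265  0.008] lo [ 0.458 -0.437 -0.001] hi [ 0.613 -0.174  0.095] rgb [127. 128. 131.]
side bar_hang 0.8 [147 170 204 244] med [0.738 0.022 0.013] lo [ 0.624 -0.048  0.006] hi [0.789 0.082 0.175] rgb [87. 90. 89.]
side bar_hang 0.25 [ 87 274 138 342] med [0.708 0.381 0.044] lo [0.691 0.306 0.   ] hi [0.751 0.423 0.073] rgb [64. 66. 64.]
```

View pics/a.png

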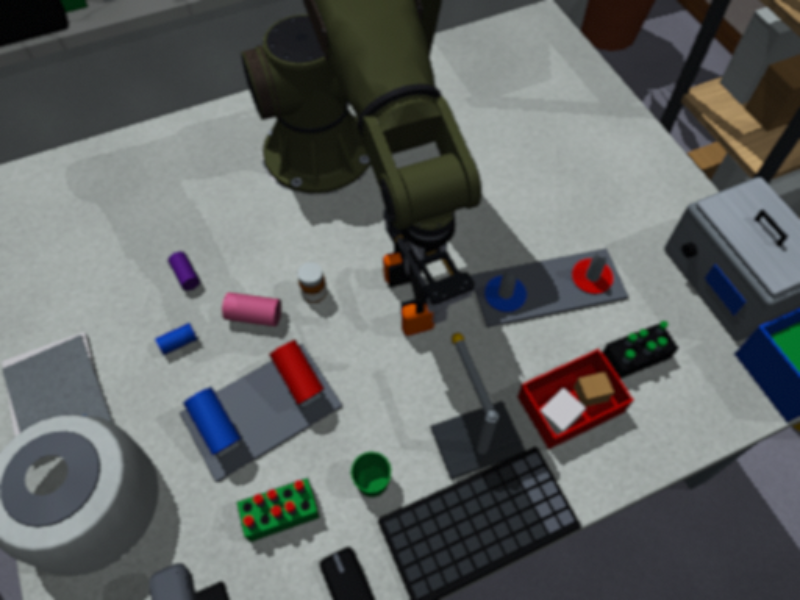

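View pics/b.png

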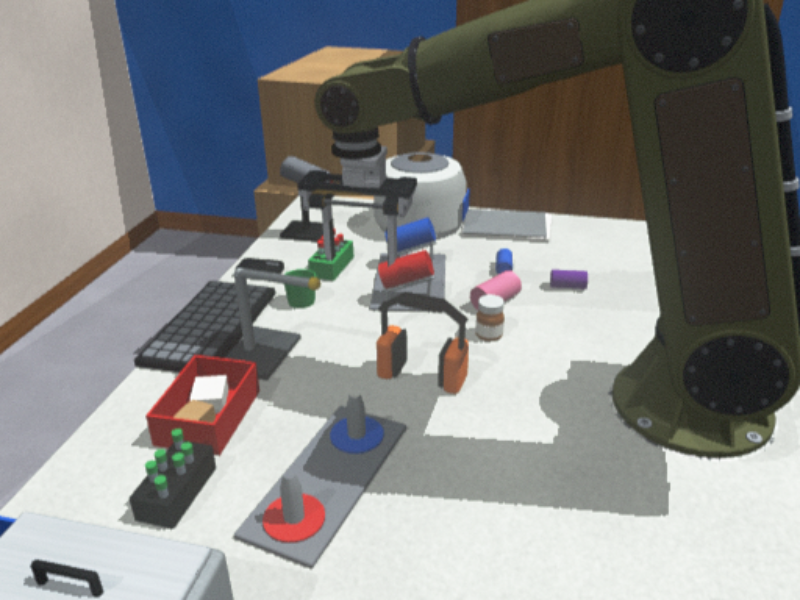

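Scene picture (512×384 pixels): red jar at (189,236), blue jar at (136,268) in the cradle, defenders at (262,186), bar from the ball (293,216) to the post (313,270), blue peg at (323,183), red peg at (381,172). The side view shows the same things.
Things that could be taken for jar_blue: large blue in the cradle (136,268), small blue (112,217), pink (160,198), purple (118,173). I choose the large blue one in the cradle. There is only one red jar.

```bash
cat > m.py <<'E'
from h import *
from scipy.optimize import least_squares
D={n:(np.load(n+'I.npy').astype(int),np.load(n+'W.npy')) for n in("scene","side")}
def cyl(P,x0):
    def f(p):
        a=np.array([np.cos(p[3])*np.cos(p[4]),np.sin(p[3])*np.cos(p[4]),np.sin(p[4])])
        q=P-[*p[:3]]; r=np.linalg.norm(q-np.outer(q@a,a),axis=1)-.027
        return np.append(r,.1*(p[0]-x0[0]))
    s=least_squares(f,x0,loss='soft_l1',f_scale=.002); p=s.x
    a=np.array([np.cos(p[3])*np.cos(p[4]),np.sin(p[3])*np.cos(p[4]),np.sin(p[4])])
    t=(P-p[:3])@a; return p,a,np.percentile(t,[1,99]),np.abs(f(p)).mean()
def sel(n,lo,hi,col):
    I,W=D[n]; m=np.all((W>lo)&(W<hi),-1)
    r,g,b=I[...,0],I[...,1],I[...,2]
    if col=='r': m&=(r>2*g)&(r>60)
    if col=='rs': m&=(r>1.6*g)&(r>60)
    if col=='b': m&=(b>1.4*r)&(b>50)
    if col=='o': m&=(r>1.5*b)&(r>50)
    return W[m]
if __name__=="__main__":
  for nm,c,x0 in(("red",'rs',[.53,-.23,.075,.15,-.35]),("blue",'b',[.56,-.39,.075,.15,-.35])):
    lo=np.array([x0[0]-.09,x0[1]-.06,.03]);hi=np.array([x0[0]+.09,x0[1]+.06,.13])
    Ps=[sel(n,lo,hi,c) for n in D]
    for k,P in (("scene",Ps[0]),("side",Ps[1]),("both",np.vstack(Ps))):
      p,a,t,e=cyl(P,x0); print(nm,k,len(P),p.round(3),'ends',(p[:3]+a*t[0]).round(3),(p[:3]+a*t[1]).round(3),'L',np.diff(t).round(3),e.round(4))
  for n in D:
    for nm,c,ctr in(("pegr",'r',(.52,.37)),("pegb",'b',(.53,.2))):
      P=sel(n,[ctr[0]-.08,ctr[1]-.08,.0],[ctr[0]+.08,ctr[1]+.08,.03],c)
      (cx,cy),r=cv2.minEnclosingCircle(P[:,:2].astype(np.float32)); 
      Q=sel(n,[ctr[0]-.08,ctr[1]-.08,.035],[ctr[0]+.08,ctr[1]+.08,.1],'')
      print(n,nm,len(P),'disc',round(cx,3),round(cy,3),'r',round(r,3),'z',np.median(P[:,2]).round(4),'lohi',np.percentile(P,[1,99],axis=0).round(3).tolist(),'peg',np.median(Q,0).round(3) if len(Q) else '',Q[:,2].max().round(3) if len(Q) else '')
    Q=sel(n,[.55,-.08,.15],[.85,.1,.2],'')
    vx=cv2.fitLine(Q[:,:2].astype(np.float32),cv2.DIST_HUBER,0,.01,.01).ravel(); t=(Q[:,:2]-vx[2:])@vx[:2]
    print(n,'bar',len(Q),vx.round(3),'ends',(vx[2:]+vx[:2]*t.min()).round(3),(vx[2:]+vx[:2]*t.max()).round(3),'zmax',np.percentile(Q[:,2],[50,98]).round(3))
    I,W=D[n]
    C=sel(n,[.36,-.08,.002],[.55,.12,.1],'o'); print(n,'cups',np.percentile(C,[1,50,99],axis=0).round(3).tolist(), cv2.minAreaRect(C[:,:2].astype(np.float32)))
    K=sel(n,[.36,-.08,.14],[.52,.12,.175],''); print(n,'crown',len(K),np.median(K,0).round(3),np.percentile(K,[2,98],axis=0).round(3).tolist(), cv2.minAreaRect(K[:,:2].astype(np.float32)))
  I=D['scene'][0].astype(np.uint8); save('c',cv2.resize(I[150:310,95:300],(769,600),interpolation=cv2.INTER_CUBIC))
E
python3 m.py
```

```text
red scene 735 [ 0.53  -0.229  0.072  0.159 -0.351] ends [ 0.483 -0.237  0.089] [ 0.574 -0.222  0.056] L [0.098] 0.0015
red side 479 [ 0.53  -0.23   0.071  0.154 -0.355] ends [ 0.48  -0.238  0.09 ] [ 0.571 -0.224  0.055] L [0.098] 0.0026
red both 1214 [ 0.53  -0.23   0.072  0.157 -0.351] ends [ 0.481 -0.238  0.09 ] [ 0.573 -0.223  0.056] L [0.1] 0.002
blue scene 856 [ 0.56  -0.387  0.07   0.159 -0.348] ends [ 0.508 -0.395  0.089] [ 0.6   -0.38   0.056] L [0.098] 0.0015
blue side 366 [ 0.56  -0.387  0.069  0.16  -0.358] ends [ 0.506 -0.396  0.09 ] [ 0.596 -0.381  0.056] L [0.098] 0.0026
blue both 1222 [ 0.56  -0.387  0.07   0.161 -0.348] ends [ 0.506 -0.396  0.09 ] [ 0.599 -0.38   0.056] L [0.1] 0.0019
scene pegr 366 disc 0.544 0.376 r 0.043 z 0.0143 lohi [[0.506, 0.335, 0.008], [0.584, 0.415, 0.02]] peg [0.551 0.368 0.066] 0.092
scene pegb 454 disc 0.508 0.201 r 0.047 z 0.0138 lohi [[0.464, 0.159, 0.007], [0.55, 0.244, 0.021]] peg [0.518 0.193 0.066] 0.091
scene bar 429 [ 0.997 -0.08   0.701  0.017] ends [0.619 0.023] [0.776 0.011] zmax [0.174 0.178]
scene cups [[0.373, -0.018, 0.011]
[... 370 characters left out ...]
0.376 r 0.042 z 0.0137 lohi [[0.504, 0.338, 0.011], [0.58, 0.415, 0.016]] peg [0.537 0.385 0.063] 0.09
side pegb 506 disc 0.509 0.198 r 0.046 z 0.0135 lohi [[0.468, 0.16, 0.009], [0.547, 0.24, 0.017]] peg [0.504 0.209 0.064] 0.089
side bar 368 [ 0.997 -0.074  0.687  0.026] ends [0.615 0.032] [0.773 0.02 ] zmax [0.17  0.176]
side cups [[0.366, -0.007, 0.009], [0.392, 0.045, 0.058], [0.516, 0.063, 0.082]] ((0.4404560625553131, 0.02452288754284382), (0.06825386732816696, 0.14916159212589264), 82.3590087890625)
side crown 374 [0.437 0.029 0.154] [[0.385, 0.01, 0.141], [0.497, 0.039, 0.161]] ((0.4407504200935364, 0.023166190832853317), (0.02913711778819561, 0.1224299967288971), 84.37743377685547)
```

View pics/c.png

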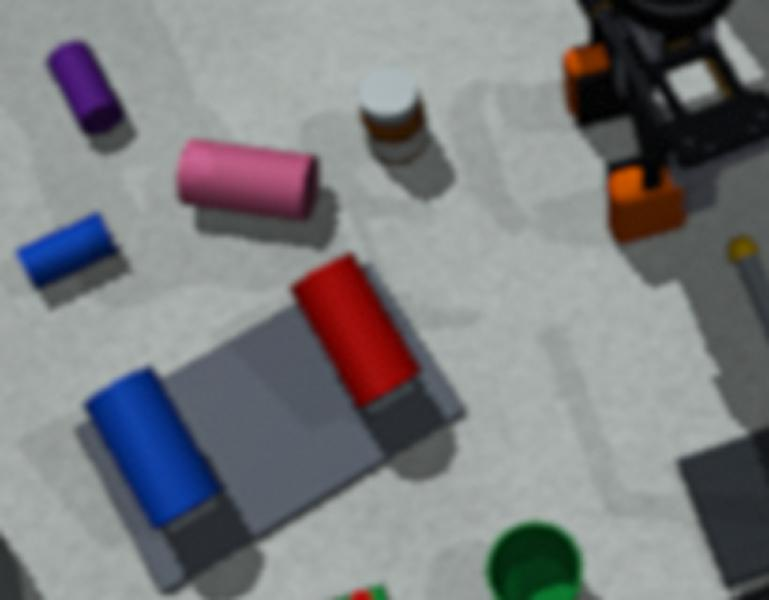

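The crop shows the large blue jar (150,445) and the red jar (355,330) lying in the cradle lanes. The small blue, pink and purple ones lie outside it, so the choice holds. The measured heights (jar ends 0.090 and 0.056, discs 0.014, bar 0.175) agree with the text.

Emit:
step_arm(deltas=[{"dp": [-0.98, -0.22, 0], "twist": 0}, {"dp": [-0.98, -0.22, 0], "twist": 0}, {"dp": [-0.98, -0.22, 0], "twist": 0}, {"dp": [-0.98, -0.22, 0], "twist": 0}, {"dp": [-0.98, -0.22, 0], "twist": 0}, {"dp": [-0.98, -0.22, 0], "twist": 0}, {"dp": [0, 0, 0], "twist": 1}, {"dp": [0, 0, 0], "twist": 1}, {"dp": [0, 0, 0], "twist": 1}, {"dp": [0, 0, 0], "twist": 1}, {"dp": [0, 0, 0], "twist": 1}, {"dp": [0, 0, 0], "twist": 1}], gripper=1, squeeze=3)

```text
time_s: 2.35
ee_pos: [0.4972, -0.2352, 0.2055]
eef_rot: [-3.142, -0.0, 1.149]
force: [-0.2, 0.4, 0.5]
grip_width: 0.0937
grip_force: 0.0
```

Emit:
step_arm(deltas=[{"dp": [0, 0, 0], "twist": 1}, {"dp": [0, 0, 0], "twist": 1}, {"dp": [0, 0, 0], "twist": 1}, {"dp": [0, 0, 0], "twist": 1}, {"dp": [0, 0, 0], "twist": 1}, {"dp": [0, 0, 0], "twist": 1}, {"dp": [0, 0, 0], "twist": 1}, {"dp": [0, 0, 0], "twist": 1}, {"dp": [0, 0, 0], "twist": 1}, {"dp": [0, 0, 0], "twist": 1}, {"dp": [0, 0, 0], "twist": 1}, {"dp": [0, 0, 0], "twist": 1}])

```text
time_s: 3.55
ee_pos: [0.4972, -0.2352, 0.2054]
eef_rot: [-3.142, 0.0, 0.311]
force: [0.4, -0.4, -0.3]
grip_width: 0.094
grip_force: 0.0
```

Emit:
step_arm(deltas=[{"dp": [0, 0, 0], "twist": 1}, {"dp": [0, 0, 0], "twist": 1}, {"dp": [0, 0, 0], "twist": 0.25}])

```text
time_s: 3.85
ee_pos: [0.4972, -0.2352, 0.2054]
eef_rot: [-3.142, 0.0, 0.155]
force: [-0.1, 0.3, -0.1]
grip_width: 0.094
grip_force: 0.0
```

Emit:
step_arm(deltas=[{"dp": [0, 0, 0.8], "twist": 0}, {"dp": [0, 0, 0.8], "twist": 0}, {"dp": [0, 0, 0.8], "twist": 0}, {"dp": [0, 0, 0.6], "twist": 0}, {"dp": [0, 0, 0.5], "twist": 0}])

```text
time_s: 4.35
ee_pos: [0.4968, -0.235, 0.0639]
eef_rot: [-3.141, 0.001, 0.159]
force: [0.9, -0.5, 0.8]
grip_width: 0.0937
grip_force: 0.0
```

Emit:
step_arm(deltas=[{"dp": [0, 0, 0], "twist": 0}, {"dp": [0, 0, 0], "twist": 0}, {"dp": [0, 0, 0], "twist": 0}, {"dp": [0, 0, 0], "twist": 0}, {"dp": [0, 0, 0], "twist": 0}], gripper=-1, squeeze=4)

```text
time_s: 4.85
ee_pos: [0.4975, -0.2353, 0.0662]
eef_rot: [3.141, -0.001, 0.157]
force: [0.5, -0.8, 0.3]
grip_width: 0.0575
grip_force: 0.5
```

Emit:
step_arm(deltas=[{"dp": [0, 0, -0.3], "twist": 0}, {"dp": [0, 0, -0.5], "twist": 0}, {"dp": [0, 0, -0.7], "twist": 0}, {"dp": [0, 0, -0.7], "twist": 0}, {"dp": [0, 0, -0.4], "twist": 0}, {"dp": [0, 0, 0], "twist": 0}, {"dp": [0, 0, 0], "twist": 0}])

```text
time_s: 5.55
ee_pos: [0.497, -0.2351, 0.1694]
eef_rot: [-3.142, -0.0, 0.157]
force: [-0.7, -0.6, -0.9]
grip_width: 0.0549
grip_force: 4.0
```

```bash
cat > jar.py <<'E'
from m import *
import sys
c=sys.argv[1]; o=ctrl.get_obs(); e=o['ee_pos']; print(e.round(4),o['grip_width'],o['grip_force'])
ims=[]; Ps=[]
for n in("scene","side"):
    im,W,d=cloud(n); np.save(n+'W.npy',W);np.save(n+'I.npy',im); D[n]=(im.astype(int),W); ims.append(im)
    P=sel(n,e-[.11,.11,.09],e+[.11,.11,.09],c)
    print(n,len(P),P.min(0).round(3),P.max(0).round(3)); Ps.append(P)
P=np.vstack(Ps)
g=e+[0,0,.019]
for pt in(-1.5,-1.1,-.7,-.35):
    p,a,t,er=cyl(P,[*g,.157,pt]); print(p.round(3),'ends',(p[:3]+a*t[0]).round(3),(p[:3]+a*t[1]).round(3),'L',np.diff(t).round(3),er.round(4))
if len(sys.argv)>2: save(sys.argv[2],np.vstack([cv2.resize(i,(400,300)) for i in ims]))
E
python3 jar.py rs d
```

```text
[ 0.497  -0.2351  0.1694] 0.05494133417175453 3.9963971497491
scene 808 [ 0.479 -0.259  0.145] [ 0.58  -0.202  0.219]
side 439 [ 0.469 -0.262  0.131] [ 0.575 -0.194  0.222]
[ 0.497 -0.233  0.186  0.138 -0.562] ends [ 0.482 -0.235  0.196] [ 0.564 -0.224  0.144] L [0.098] 0.0019
[ 0.497 -0.233  0.186  0.138 -0.562] ends [ 0.482 -0.235  0.196] [ 0.564 -0.224  0.144] L [0.098] 0.0019
[ 0.497 -0.233  0.186  0.138 -0.562] ends [ 0.482 -0.235  0.196] [ 0.564 -0.224  0.144] L [0.098] 0.0019
[ 0.497 -0.233  0.186  0.138 -0.562] ends [ 0.482 -0.235  0.196] [ 0.564 -0.224  0.144] L [0.098] 0.0019
```

View pics/d.png

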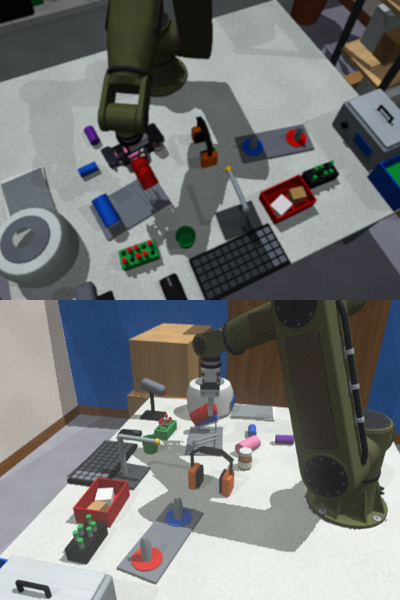

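Picture d shows the red jar in the gripper above its lane, pitched about 32° down and turning in the grip. The rest is undisturbed. I loosen the grip to let it swing.

Emit:
step_arm(deltas=[{"dp": [0, 0, -0.8], "twist": 0}, {"dp": [0, 0, -0.8], "twist": 0}, {"dp": [0, 0, 0], "twist": 0}, {"dp": [0, 0, -0.8], "twist": 0}, {"dp": [0, 0, 0], "twist": 0}], squeeze=3)

```text
time_s: 6.15
ee_pos: [0.4979, -0.2356, 0.2675]
eef_rot: [3.14, -0.003, 0.157]
force: [0.9, 0.2, -1.7]
grip_width: 0.055
grip_force: 3.0
```

```bash
python3 jar.py rs && python3 m.py | grep -E "cups|crown|bar|disc"
```

```text
[ 0.4979 -0.2356  0.2675] 0.054966631683524905 2.9965496866498142
scene 954 [ 0.468 -0.274  0.223] [ 0.564 -0.206  0.331]
side 484 [ 0.467 -0.267  0.207] [ 0.559 -0.196  0.309]
[ 0.498 -0.234  0.283  0.146 -1.004] ends [ 0.488 -0.236  0.299] [ 0.54  -0.228  0.216] L [0.098] 0.0026
[ 0.498 -0.234  0.283  0.146 -1.004] ends [ 0.488 -0.236  0.299] [ 0.54  -0.228  0.216] L [0.098] 0.0026
[ 0.498 -0.234  0.283  0.146 -1.004] ends [ 0.488 -0.236  0.299] [ 0.54  -0.228  0.216] L [0.098] 0.0026
[ 0.498 -0.234  0.283  0.146 -1.004] ends [ 0.488 -0.236  0.299] [ 0.54  -0.228  0.216] L [0.098] 0.0026Traceback (most recent call last):
  File "m.py", line 25, in <module>
    p,a,t,e=cyl(P,x0); print(nm,k,len(P),p.round(3),'ends',(p[:3]+a*t[0]).round(3),(p[:3]+a*t[1]).round(3),'L',np.diff(t).round(3),e.round(4))
            ~~~^^^^^^
  File "m.py", line 11, in cyl
    t=(P-p[:3])@a; return p,a,np.percentile(t,[1,99]),np.abs(f(p)).mean()
                              ~~~~~~~~~~~~~^^^^^^^^^^
    return _quantile_unchecked(
        a, q, axis, out, overwrite_input, method, keepdims, weights)
    return _ureduce(a,
                    func=_quantile_ureduce_func,
    ...<5 lines>...
                    overwrite_input=overwrite_input,
                    method=method)
    r = func(a, **kwargs)
    result = _quantile(arr,
                       quantiles=q,
    ...<2 lines>...
                       out=out,
                       weights=wgt)
    slices_having_nans = np.isnan(arr[-1, ...])
                                  ~~~^^^^^^^^^
IndexError: index -1 is out of bounds for axis 0 with size 0
```

Emit:
step_arm(deltas=[{"dp": [0.1, -0.4, -0.3], "twist": 0}, {"dp": [0.2, -0.8, -0.3], "twist": 0}, {"dp": [0.22, -0.95, 0], "twist": 0}, {"dp": [0.22, -0.95, 0], "twist": 0}, {"dp": [0.22, -0.95, 0], "twist": 0}, {"dp": [0.22, -0.95, 0], "twist": 0}, {"dp": [0.22, -0.95, 0], "twist": 0}, {"dp": [0.22, -0.95, 0], "twist": 0}, {"dp": [0.22, -0.95, 0], "twist": 0}, {"dp": [0.22, -0.95, 0], "twist": 0}, {"dp": [0.22, -0.95, 0], "twist": 0}, {"dp": [0.22, -0.95, 0], "twist": 0}])

```text
time_s: 7.45
ee_pos: [0.5281, 0.2055, 0.2888]
eef_rot: [3.141, 0.001, 0.158]
force: [0.2, -0.5, -0.9]
grip_width: 0.0547
grip_force: 3.0
```

Emit:
step_arm(deltas=[{"dp": [0.22, -0.95, 0], "twist": 0}, {"dp": [0.22, -0.95, 0], "twist": 0}, {"dp": [0.22, -0.95, 0], "twist": 0}, {"dp": [0.2, -0.9, 0], "twist": 0}, {"dp": [0.12, -0.48, 0], "twist": 0}, {"dp": [0, 0, 0], "twist": 0}, {"dp": [0, 0, 0], "twist": 0}])

```text
time_s: 8.15
ee_pos: [0.5406, 0.3767, 0.2885]
eef_rot: [3.141, 0.001, 0.158]
force: [-0.0, -0.7, -1.4]
grip_width: 0.0546
grip_force: 3.0
```

```bash
python3 jar.py rs && sed -i 's/^      p,a,t,e=cyl/      if len(P)<50: continue\n      p,a,t,e=cyl/' m.py && python3 m.py | grep -E "cups|crown|bar|blue"
```

```text
[0.5406 0.3767 0.2885] 0.0545513199730707 2.9965581838041544
scene 442 [0.531 0.351 0.248] [0.607 0.399 0.36 ]
side 1190 [0.509 0.348 0.226] [0.605 0.412 0.327]
[ 0.541  0.378  0.306  0.115 -1.036] ends [0.532 0.377 0.321] [0.582 0.382 0.236] L [0.099] 0.0027
[ 0.541  0.378  0.306  0.115 -1.036] ends [0.532 0.377 0.321] [0.582 0.382 0.236] L [0.099] 0.0027
[ 0.541  0.378  0.306  0.115 -1.036] ends [0.532 0.377 0.321] [0.582 0.382 0.236] L [0.099] 0.0027
[ 0.541  0.378  0.306  0.115 -1.036] ends [0.532 0.377 0.321] [0.582 0.382 0.236] L [0.099] 0.0027
blue scene 857 [ 0.56  -0.387  0.07   0.159 -0.355] ends [ 0.508 -0.395  0.09 ] [ 0.599 -0.38   0.056] L [0.098] 0.0015
blue side 446 [ 0.56  -0.387  0.069  0.159 -0.351] ends [ 0.506 -0.396  0.089] [ 0.596 -0.381  0.056] L [0.097] 0.0026
blue both 1303 [ 0.56  -0.387  0.07   0.159 -0.353] ends [ 0.507 -0.396  0.09 ] [ 0.599 -0.381  0.055] L [0.1] 0.0019
scene bar 430 [ 0.996 -0.09   0.718  0.015] ends [0.619 0.024] [0.776 0.01 ] zmax [0.174 0.178]
scene cups [[0.372, -0.017, 0.011], [0.511, 0.006, 0.072], [0.521, 0.039, 0.086]] ((0.4454362690448761, 0.01945864036679268), (0.060417383909225464, 0.14917920529842377), 82.92049407958984)
scene crown 321 [0.454 0.019 0.158] [[0.388, 0.006, 0.142], [0.502, 0.035, 0.164]] ((0.4412096440792084, 0.021754086017608643), (0.02458205074071884, 0.12953147292137146), 83.23085021972656)
side bar 129 [ 0.996 -0.087  0.636  0.03 ] ends [0.615 0.032] [0.667 0.027] zmax [0.171 0.177]
side cups [[0.365, -0.005, 0.01], [0.391, 0.045, 0.059], [0.514, 0.063, 0.082]] ((0.4403223693370819, 0.025777513161301613), (0.06377311795949936, 0.14774486422538757), 82.42442321777344)
side crown 369 [0.437 0.029 0.154] [[0.385, 0.009, 0.142], [0.496, 0.039, 0.161]] ((0.440500408411026, 0.0240451842546463), (0.028736108914017677, 0.12174423038959503), 82.75848388671875)
```

Emit:
step_arm(deltas=[{"dp": [-0.5, 0, 0], "twist": 0}, {"dp": [-0.45, 0, 0.3], "twist": 0}, {"dp": [0, 0, 0.7], "twist": 0}, {"dp": [0, 0, 0.7], "twist": 0}, {"dp": [0, 0, 0.7], "twist": 0}, {"dp": [0, 0, 0.6], "twist": 0}, {"dp": [0, 0, 0.4], "twist": 0}, {"dp": [0, 0, 0], "twist": 0}])

```text
time_s: 9.05
ee_pos: [0.5031, 0.3691, 0.1515]
eef_rot: [3.14, 0.003, 0.156]
force: [0.2, 0.0, -2.0]
grip_width: 0.0549
grip_force: 3.0
```

```bash
sed -i 's/P=sel(n,e-\[.11,.11,.09\]/P=sel(n,e-[.11,.11,min(.09,e[2]-.03)]/' jar.py && python3 jar.py rs e
```

```text
[0.5031 0.3691 0.1515] 0.054904513906114304 2.9972583102062345
scene 393 [0.507 0.35  0.063] [0.567 0.389 0.199]
side 990 [0.471 0.345 0.093] [0.565 0.405 0.188]
[ 0.503  0.37   0.17   0.176 -1.042] ends [0.495 0.368 0.185] [0.543 0.377 0.1  ] L [0.098] 0.0022
[ 0.503  0.37   0.17   0.176 -1.042] ends [0.495 0.368 0.185] [0.543 0.377 0.1  ] L [0.098] 0.0022
[ 0.503  0.37   0.17   0.176 -1.042] ends [0.495 0.368 0.185] [0.543 0.377 0.1  ] L [0.098] 0.0022
[ 0.503  0.37   0.17   0.176 -1.042] ends [0.495 0.368 0.185] [0.543 0.377 0.1  ] L [0.098] 0.0022
```

View pics/e.png

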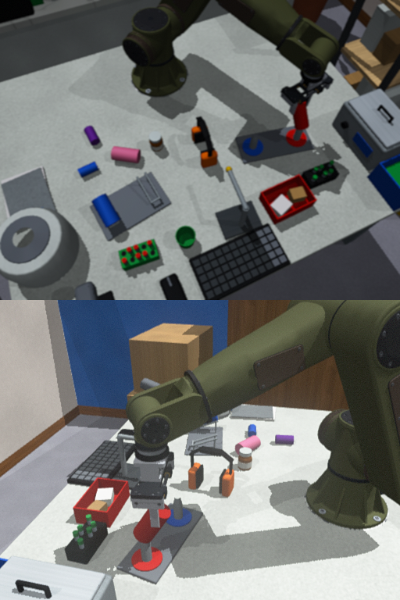

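Picture e: the tilted red jar's mouth is right over the red peg. I now use the peg to bring it upright.

Emit:
step_arm(deltas=[{"dp": [0, 0, 0.3], "twist": 0}, {"dp": [0.2, 0, 0.1], "twist": 0}, {"dp": [0.22, 0, 0.1], "twist": 0}, {"dp": [0.22, 0, 0.1], "twist": 0}, {"dp": [0.22, 0, 0.1], "twist": 0}, {"dp": [0.22, 0, 0.1], "twist": 0}, {"dp": [0.22, 0, 0.05], "twist": 0}, {"dp": [0, 0, 0], "twist": 0}])

```text
time_s: 9.95
ee_pos: [0.5559, 0.3785, 0.1188]
eef_rot: [3.141, 0.0, 0.157]
force: [-0.7, -0.4, -1.3]
grip_width: 0.0538
grip_force: 3.0
```

```bash
python3 jar.py rs
```

```text
[0.5559 0.3785 0.1188] 0.05382656923350332 2.999245326354867
scene 122 [0.532 0.353 0.048] [0.585 0.411 0.178]
side 993 [0.523 0.355 0.049] [0.577 0.42  0.173]
[ 0.556  0.38   0.156  0.291 -1.63 ] ends [0.556 0.38  0.152] [0.55  0.378 0.052] L [0.1] 0.0021
[ 0.556  0.38   0.156  0.291 -1.63 ] ends [0.556 0.38  0.152] [0.55  0.378 0.052] L [0.1] 0.0021
[ 0.556  0.38   0.156  0.291 -1.63 ] ends [0.556 0.38  0.152] [0.55  0.378 0.052] L [0.1] 0.0021
[ 0.556  0.38   0.156  0.291 -1.63 ] ends [0.556 0.38  0.152] [0.55  0.378 0.052] L [0.1] 0.0021
```

Emit:
step_arm(deltas=[{"dp": [-0.3, 0, 0], "twist": 0}, {"dp": [0, 0, 0.3], "twist": 0}, {"dp": [0, 0, 0.3], "twist": 0}, {"dp": [0, 0, 0.2], "twist": 0}, {"dp": [0, 0, 0.1], "twist": 0}, {"dp": [0, 0, 0.08], "twist": 0}, {"dp": [0, 0, 0], "twist": 0}])

```text
time_s: 10.75
ee_pos: [0.5434, 0.3767, 0.08]
eef_rot: [3.141, 0.0, 0.157]
force: [-0.2, -0.2, -1.2]
grip_width: 0.0539
grip_force: 3.0
```

```bash
python3 jar.py rs
```

```text
[0.5434 0.3767 0.08  ] 0.05389657469339685 2.9950631697999524
scene 92 [0.546 0.351 0.038] [0.569 0.406 0.138]
side 778 [0.511 0.352 0.03 ] [0.559 0.406 0.118]
[ 0.543  0.379  0.139  0.489 -1.633] ends [0.542 0.379 0.119] [0.537 0.376 0.031] L [0.088] 0.0018
[ 0.543  0.379  0.139  0.489 -1.633] ends [0.542 0.379 0.119] [0.537 0.376 0.031] L [0.088] 0.0018
[ 0.543  0.379  0.139  0.489 -1.633] ends [0.542 0.379 0.119] [0.537 0.376 0.031] L [0.088] 0.0018
[ 0.543  0.379  0.139  0.489 -1.633] ends [0.542 0.379 0.119] [0.537 0.376 0.031] L [0.088] 0.0018
```

Emit:
step_arm(deltas=[{"dp": [0, 0, 0.04], "twist": 0}, {"dp": [0, 0, 0.04], "twist": 0}, {"dp": [0, 0, 0.04], "twist": 0}, {"dp": [0, 0, 0.03], "twist": 0}, {"dp": [0, 0, 0], "twist": 0}])

```text
time_s: 11.35
ee_pos: [0.5432, 0.3767, 0.0741]
eef_rot: [3.142, 0.0, 0.157]
force: [-1.6, -1.0, 2.4]
grip_width: 0.0539
grip_force: 3.0
```

```bash
python3 jar.py rs|sed -n 1,4p
```

```text
[0.5432 0.3767 0.0741] 0.05386277045857666 3.000980874057859
scene 72 [0.546 0.351 0.032] [0.567 0.409 0.134]
side 750 [0.51  0.353 0.03 ] [0.56  0.418 0.117]
[ 0.543  0.382  0.184  0.76  -1.629] ends [0.54  0.379 0.117] [0.537 0.376 0.031] L [0.086] 0.0019
```

Emit:
step_arm(deltas=[{"dp": [0, 0, 0], "twist": 0}, {"dp": [0, 0, 0], "twist": 0}, {"dp": [0, 0, 0], "twist": 0}, {"dp": [0, 0, -0.3], "twist": 0}, {"dp": [0, 0, -0.9], "twist": 0}, {"dp": [0, 0, -1], "twist": 0}, {"dp": [0, 0, -1], "twist": 0}, {"dp": [0, 0, -0.6], "twist": 0}], gripper=1)

```text
time_s: 12.25
ee_pos: [0.5436, 0.377, 0.231]
eef_rot: [-3.14, -0.004, 0.157]
force: [0.3, 0.0, 0.1]
grip_width: 0.0938
grip_force: 0.0
```

```bash
sed -i 's/hi=np.array/hi=np.array/' m.py
python3 - <<'E'
from m import *
for n in D:
    im,W,d=cloud(n); D[n]=(im.astype(int),W)
    P=sel(n,[.48,.31,.02],[.61,.44,.16],'rs'); T=P[P[:,2]>.108]
    print(n,len(P),np.percentile(P,[1,99],axis=0).round(3).tolist(),'top',len(T),np.median(T,0).round(4) if len(T) else '',T[:,2].std() if len(T) else '')
    p,a,t,e=cyl(P,[.5425,.376,.06,0,-1.5]); print(p.round(3),a.round(3),e)
E
```

```text
scene 260 [[0.514, 0.348, 0.02], [0.567, 0.401, 0.119]] top 219 [0.5392 0.3746 0.1142] 0.0023321298320571966
[ 0.542  0.368 -0.04  -1.276 -1.454] [ 0.034 -0.112 -0.993] 0.007916738924917958
side 1315 [[0.51, 0.355, 0.022], [0.56, 0.405, 0.116]] top 460 [0.5354 0.3801 0.1135] 0.0015328324522167417
[ 0.542  0.363  4.765 -1.198 -1.574] [-0.001  0.003 -1.   ] 0.003334426043124383
```

Red jar is home: its top is level at 0.114. Next the blue jar.

Emit:
step_arm(deltas=[{"dp": [-0.18, 0.95, 0], "twist": 0}, {"dp": [-0.18, 0.95, 0], "twist": 0}, {"dp": [-0.18, 0.95, 0], "twist": 0}, {"dp": [-0.18, 0.95, 0], "twist": 0}, {"dp": [-0.18, 0.95, 0], "twist": 0}, {"dp": [-0.18, 0.95, 0], "twist": 0}, {"dp": [-0.18, 0.95, 0], "twist": 0}, {"dp": [-0.18, 0.95, 0], "twist": 0}, {"dp": [-0.18, 0.95, 0], "twist": 0}, {"dp": [-0.18, 0.95, 0], "twist": 0}, {"dp": [-0.18, 0.95, 0], "twist": 0}, {"dp": [-0.18, 0.95, 0], "twist": 0}])

```text
time_s: 13.55
ee_pos: [0.5286, -0.0886, 0.2258]
eef_rot: [-3.141, 0.001, 0.157]
force: [0.3, 0.4, -0.1]
grip_width: 0.0942
grip_force: 0.0
```

Emit:
step_arm(deltas=[{"dp": [-0.18, 0.95, 0], "twist": 0}, {"dp": [-0.18, 0.95, 0], "twist": 0}, {"dp": [-0.18, 0.95, 0], "twist": 0}, {"dp": [-0.18, 0.95, 0], "twist": 0}, {"dp": [-0.18, 0.95, 0], "twist": 0}, {"dp": [-0.18, 0.95, 0], "twist": 0}, {"dp": [-0.18, 0.95, 0], "twist": 0}, {"dp": [-0.1, 0.85, 0], "twist": 0}, {"dp": [0, 0, 0], "twist": 0}])

```text
time_s: 14.45
ee_pos: [0.5212, -0.3952, 0.2246]
eef_rot: [-3.14, 0.002, 0.154]
force: [-0.2, 0.4, -0.9]
grip_width: 0.0937
grip_force: 0.0
```

Emit:
step_arm(deltas=[{"dp": [0.04, -0.04, 0.8], "twist": 0}, {"dp": [0, 0, 0.8], "twist": 0}, {"dp": [0, 0, 0.8], "twist": 0}, {"dp": [0, 0, 0.8], "twist": 0}, {"dp": [0, 0, 0.5], "twist": 0}, {"dp": [0, 0, 0.27], "twist": 0}])

```text
time_s: 15.05
ee_pos: [0.5231, -0.3889, 0.0651]
eef_rot: [-3.139, 0.002, 0.158]
force: [0.1, -0.8, 0.3]
grip_width: 0.0941
grip_force: 0.0
```

Emit:
step_arm(deltas=[{"dp": [0, 0, 0], "twist": 0}, {"dp": [0, 0, 0], "twist": 0}, {"dp": [0, 0, 0], "twist": 0}, {"dp": [0, 0, 0], "twist": 0}, {"dp": [0, 0, 0], "twist": 0}, {"dp": [0, 0, 0], "twist": 0}], gripper=-1, squeeze=4)

```text
time_s: 15.65
ee_pos: [0.5245, -0.3918, 0.0691]
eef_rot: [3.137, -0.002, 0.157]
force: [2.2, -8.6, 3.7]
grip_width: 0.0581
grip_force: 4.0
```

Emit:
step_arm(deltas=[{"dp": [0, 0, -0.3], "twist": 0}, {"dp": [0, 0, -0.5], "twist": 0}, {"dp": [0, 0, -0.7], "twist": 0}, {"dp": [0, 0, -0.7], "twist": 0}, {"dp": [0, 0, -0.4], "twist": 0}, {"dp": [0, 0, 0], "twist": 0}, {"dp": [0, 0, 0], "twist": 0}])

```text
time_s: 16.35
ee_pos: [0.5236, -0.3899, 0.171]
eef_rot: [-3.141, 0.0, 0.157]
force: [0.0, -1.0, -1.7]
grip_width: 0.0546
grip_force: 4.0
```

Emit:
step_arm(deltas=[{"dp": [0, 0, -0.8], "twist": 0}, {"dp": [0, 0, -0.8], "twist": 0}, {"dp": [0, 0, 0], "twist": 0}, {"dp": [0, 0, -0.8], "twist": 0}, {"dp": [0, 0, 0], "twist": 0}, {"dp": [0, 0, -0.6], "twist": 0}, {"dp": [0, 0, 0], "twist": 0}], squeeze=3)

```text
time_s: 17.05
ee_pos: [0.5241, -0.3904, 0.2921]
eef_rot: [3.14, -0.001, 0.157]
force: [-0.1, -0.2, -0.2]
grip_width: 0.0539
grip_force: 3.0
```

```bash
python3 jar.py b|head -4
```

```text
[ 0.5241 -0.3904  0.2921] 0.05392566763091846 2.999404866277473
scene 1153 [ 0.492 -0.416  0.237] [ 0.577 -0.349  0.357]
side 461 [ 0.491 -0.419  0.224] [ 0.575 -0.35   0.329]
[ 0.524 -0.389  0.3    0.122 -1.189] ends [ 0.515 -0.39   0.323] [ 0.551 -0.385  0.232] L [0.099] 0.003
```

Emit:
step_arm(deltas=[{"dp": [0.07, -0.4, 0], "twist": 0}, {"dp": [0.07, -0.8, 0], "twist": 0}, {"dp": [0.07, -0.95, 0], "twist": 0}, {"dp": [0.07, -0.95, 0], "twist": 0}, {"dp": [0.07, -0.95, 0], "twist": 0}, {"dp": [0.07, -0.95, 0], "twist": 0}, {"dp": [0.07, -0.95, 0], "twist": 0}, {"dp": [0.07, -0.95, 0], "twist": 0}, {"dp": [0.07, -0.95, 0], "twist": 0}, {"dp": [0.07, -0.95, 0], "twist": 0}, {"dp": [0.07, -0.95, 0], "twist": 0}, {"dp": [0.07, -0.95, 0], "twist": 0}])

```text
time_s: 18.35
ee_pos: [0.4891, 0.0393, 0.2895]
eef_rot: [-3.141, 0.002, 0.157]
force: [-0.3, -0.6, -1.2]
grip_width: 0.0534
grip_force: 3.0
```

Emit:
step_arm(deltas=[{"dp": [0.08, -0.95, 0], "twist": 0}, {"dp": [0.08, -0.95, 0], "twist": 0}, {"dp": [0.08, -0.95, 0], "twist": 0}, {"dp": [0.08, -0.7, 0], "twist": 0}, {"dp": [0, -0.39, 0], "twist": 0}, {"dp": [0, 0, 0], "twist": 0}, {"dp": [0, 0, 0], "twist": 0}])

```text
time_s: 19.05
ee_pos: [0.4777, 0.1952, 0.2901]
eef_rot: [3.141, 0.002, 0.158]
force: [-0.3, -1.2, -0.9]
grip_width: 0.0536
grip_force: 3.0
```

```bash
python3 jar.py b|head -4
```

```text
[0.4777 0.1952 0.2901] 0.05359664281829622 2.99928160962736
scene 680 [0.464 0.167 0.226] [0.532 0.22  0.356]
side 967 [0.445 0.167 0.224] [0.525 0.238 0.346]
[ 0.478  0.196  0.299  0.156 -1.196] ends [0.469 0.194 0.322] [0.505 0.2   0.23 ] L [0.1] 0.0024
```

Emit:
step_arm(deltas=[{"dp": [0.05, 0, 0.4], "twist": 0}, {"dp": [0, 0, 0.8], "twist": 0}, {"dp": [0, 0, 0.8], "twist": 0}, {"dp": [0, 0, 0.8], "twist": 0}, {"dp": [0, 0, 0.5], "twist": 0}, {"dp": [0, 0, 0.4], "twist": 0}, {"dp": [0.2, 0, 0.1], "twist": 0}, {"dp": [0.2, 0, 0.1], "twist": 0}, {"dp": [0.2, 0, 0.1], "twist": 0}, {"dp": [0.2, 0, 0.1], "twist": 0}, {"dp": [0.2, 0, 0.1], "twist": 0}, {"dp": [0, 0, 0], "twist": 0}])

```text
time_s: 20.35
ee_pos: [0.5201, 0.2021, 0.1228]
eef_rot: [3.141, 0.001, 0.157]
force: [0.3, 0.9, -1.5]
grip_width: 0.0536
grip_force: 3.0
```

```bash
python3 jar.py b|head -4
```

```text
[0.5201 0.2021 0.1228] 0.05357568808841547 2.9999449298156833
scene 370 [0.504 0.17  0.054] [0.546 0.229 0.18 ]
side 789 [0.485 0.177 0.033] [0.54  0.24  0.163]
[ 0.52   0.203 -0.099  0.173 -1.543] ends [0.513 0.202 0.156] [0.516 0.203 0.054] L [0.102] 0.0026
```

Emit:
step_arm(deltas=[{"dp": [-0.25, 0, 0], "twist": 0}, {"dp": [0, 0, 0.3], "twist": 0}, {"dp": [0, 0, 0.3], "twist": 0}, {"dp": [0, 0, 0.2], "twist": 0}, {"dp": [0, 0, 0.1], "twist": 0}, {"dp": [0, 0, 0.08], "twist": 0}, {"dp": [0, 0, 0.04], "twist": 0}, {"dp": [0, 0, 0.04], "twist": 0}, {"dp": [0, 0, 0], "twist": 0}])

```text
time_s: 21.35
ee_pos: [0.5098, 0.2006, 0.0813]
eef_rot: [-3.141, -0.001, 0.157]
force: [1.6, 0.5, 2.9]
grip_width: 0.0536
grip_force: 3.0
```

```bash
python3 jar.py b|head -4
```

```text
[0.5098 0.2006 0.0813] 0.05360996544404364 3.0000544289987374
scene 314 [0.487 0.169 0.031] [0.535 0.233 0.141]
side 622 [0.477 0.181 0.03 ] [0.529 0.243 0.14 ]
[ 0.51   0.205 -0.116  0.771 -1.536] ends [0.504 0.199 0.119] [0.506 0.202 0.031] L [0.089] 0.0024
```

Emit:
step_arm(deltas=[{"dp": [0, 0, 0], "twist": 0}, {"dp": [0, 0, 0], "twist": 0}, {"dp": [0, 0, 0], "twist": 0}, {"dp": [0, 0, -0.3], "twist": 0}, {"dp": [0, 0, -0.9], "twist": 0}, {"dp": [0, 0, -1], "twist": 0}, {"dp": [0, 0, -1], "twist": 0}, {"dp": [0, 0, -0.8], "twist": 0}, {"dp": [0, 0, -0.3], "twist": 0}, {"dp": [0, 0, 0], "twist": 0}], gripper=1)

```text
time_s: 22.45
ee_pos: [0.5099, 0.2006, 0.2545]
eef_rot: [-3.141, -0.003, 0.157]
force: [-0.1, 0.3, -0.1]
grip_width: 0.0936
grip_force: 0.0
```

```bash
python3 - <<'E'
from m import *
for n in D:
    im,W,d=cloud(n); D[n]=(im.astype(int),W); np.save(n+'W.npy',W);np.save(n+'I.npy',im)
    for c,x,y in(('b',.5085,.2),('rs',.5425,.376)):
        P=sel(n,[x-.06,y-.06,.02],[x+.06,y+.06,.16],c); T=P[P[:,2]>.108]
        print(n,c,len(P),'top',len(T),np.median(T,0).round(4),T[:,2].std().round(4))
    K=sel(n,[.36,-.08,.15],[.53,.12,.175],''); r=cv2.minAreaRect(K[:,:2].astype(np.float32))
    print(n,'crown',len(K),np.percentile(K,[2,50,98],axis=0).round(3).tolist(),r)
    Q=sel(n,[.60,-.06,.166],[.85,.1,.185],''); v=cv2.fitLine(Q[:,:2].astype(np.float32),cv2.DIST_HUBER,0,.01,.01).ravel(); t=(Q[:,:2]-v[2:])@v[:2]
    Y=sel(n,[.58,-.03,.15],[.66,.07,.19],'o')
    print(n,'bar',len(Q),v.round(3),(v[2:]+v[:2]*t.min()).round(3),(v[2:]+v[:2]*t.max()).round(3),'ball',len(Y),np.percentile(Y,[2,50,98],axis=0).round(3).tolist())
E
python3 m.py | grep cups
python3 - <<'E'
from h import *
print(ctrl.get_obs()['ee_pos'])
I=np.load('sceneI.npy'); save('f',cv2.resize(I[140:300,225:430],(769,600),interpolation=cv2.INTER_CUBIC))
E
```

```text
scene b 482 top 251 [0.509  0.2005 0.1141] 0.0022
scene rs 269 top 227 [0.5405 0.3746 0.1143] 0.0022
scene crown 255 [[0.401, 0.007, 0.151], [0.449, 0.02, 0.159], [0.491, 0.034, 0.164]] ((0.4451466500759125, 0.0212221909314394), (0.02451665699481964, 0.09974812716245651), 82.96874237060547)
scene bar 406 [ 0.997 -0.08   0.699  0.018] [0.618 0.024] [0.776 0.012] ball 38 [[0.62, 0.015, 0.167], [0.627, 0.022, 0.176], [0.634, 0.032, 0.181]]
side b 966 top 296 [0.5051 0.2056 0.1134] 0.0016
side rs 1312 top 462 [0.5355 0.3798 0.1136] 0.0016
side crown 253 [[0.398, 0.009, 0.15], [0.439, 0.028, 0.158], [0.483, 0.038, 0.161]] ((0.44060155749320984, 0.02319394052028656), (0.02671239525079727, 0.09495406597852707), 82.36042022705078)
side bar 269 [ 0.997 -0.081  0.697  0.024] [0.615 0.031] [0.772 0.018] ball 45 [[0.616, 0.022, 0.165], [0.623, 0.031, 0.172], [0.631, 0.038, 0.177]]
scene cups [[0.373, -0.018, 0.011], [0.511, 0.006, 0.072], [0.521, 0.04, 0.087]] ((0.44509103894233704, 0.020932143554091454), (0.06399600952863693, 0.15152809023857117), 82.98869323730469)
side cups [[0.366, -0.007, 0.01], [0.392, 0.045, 0.059], [0.514, 0.063, 0.082]] ((0.4403848648071289, 0.02433272823691368), (0.06812609732151031, 0.148321270942688), 82.20698547363281)
[0.50914065 0.20036192 0.25159875]
```

View pics/f.png

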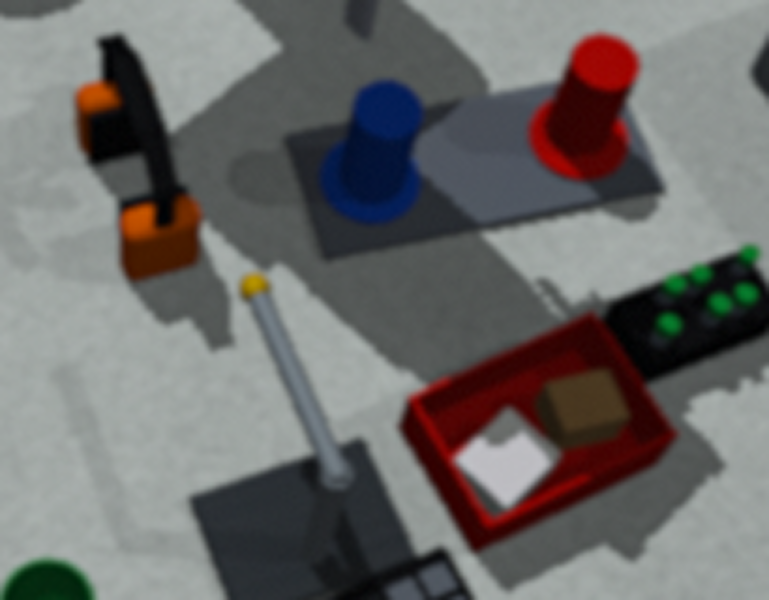

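Picture f: both jars stand upside down and level on their own discs (blue (385,110), red (600,65)). The defenders stand at (130,170), and the bar runs from the ball (255,285) to the post (338,470).

Emit:
step_arm(deltas=[{"dp": [-0.45, 0.8, 0], "twist": 0}, {"dp": [-0.47, 0.85, 0], "twist": 0}, {"dp": [-0.47, 0.85, 0], "twist": 0}, {"dp": [-0.47, 0.85, 0], "twist": 0}, {"dp": [-0.47, 0.8, 0], "twist": 0}, {"dp": [0, 0, 0], "twist": 1}, {"dp": [0, 0, 0], "twist": 1}, {"dp": [0, 0, 0], "twist": 1}, {"dp": [0, 0, 0], "twist": 1}, {"dp": [0, 0, 0], "twist": 0.05}, {"dp": [0, 0, 0], "twist": 0}], gripper=0.2, squeeze=25)

```text
time_s: 23.65
ee_pos: [0.4432, 0.022, 0.252]
eef_rot: [3.141, 0.002, -0.124]
force: [-0.9, -0.5, -0.1]
grip_width: 0.0563
grip_force: 0.0
```

Run:
```python
from m import *
o=ctrl.get_obs(); print(o['ee_pos'].round(4),o['eef_rot'].round(3))
im,W,d=cloud("wrist"); save('g',im)
K=W[np.all((W>[.36,-.06,.153])&(W<[.53,.1,.17]),-1)]
print(len(K),np.percentile(K,[2,50,98],axis=0).round(4).tolist(),cv2.minAreaRect(K[:,:2].astype(np.float32)))
```

```text
[0.4432 0.022  0.252 ] [ 3.141e+00  2.000e-03 -1.240e-01]
2013 [[0.4033, 0.006, 0.1538], [0.4464, 0.0194, 0.1594], [0.4837, 0.0332, 0.1609]] ((0.44406193494796753, 0.01934482529759407), (0.02333352155983448, 0.09010159969329834), 82.37854766845703)
```

View pics/g.png

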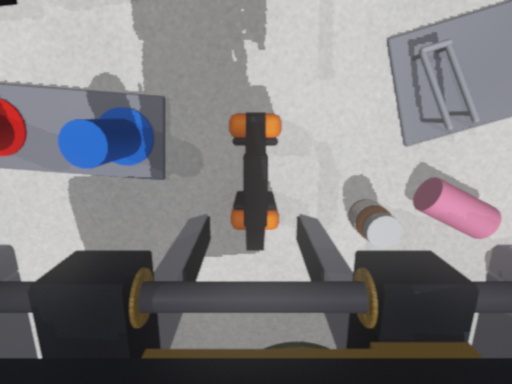

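Picture g: the crown pad (256,190) lies squarely between the fingertips, its long axis along the tool's x. The wrist view gives its centre at (0.444, 0.019–0.021), with z about 0.160.

Emit:
step_arm(deltas=[{"dp": [0, 0, 0.7], "twist": 0}, {"dp": [0, 0, 0.7], "twist": 0}, {"dp": [0, 0, 0.6], "twist": 0}, {"dp": [0, 0, 0.4], "twist": 0}, {"dp": [0, 0, 0.15], "twist": 0}, {"dp": [0, 0, 0], "twist": 0}, {"dp": [0, 0, 0], "twist": 0}])

```text
time_s: 24.4
ee_pos: [0.4438, 0.022, 0.1517]
eef_rot: [-3.141, -0.001, -0.125]
force: [-0.1, -0.5, 0.1]
grip_width: 0.0565
grip_force: 0.0
```

Emit:
step_arm(deltas=[{"dp": [0, 0, 0], "twist": 0}, {"dp": [0, 0, 0], "twist": 0}, {"dp": [0, 0, 0], "twist": 0}, {"dp": [0, 0, 0], "twist": 0}, {"dp": [0, 0, 0], "twist": 0}], gripper=-1)

```text
time_s: 24.9
ee_pos: [0.4436, 0.0219, 0.1512]
eef_rot: [3.141, -0.0, -0.126]
force: [-1.7, -0.7, 1.1]
grip_width: 0.0236
grip_force: 25.0
```

Emit:
step_arm(deltas=[{"dp": [0, 0, -0.3], "twist": 0}, {"dp": [0, 0, -0.5], "twist": 0}, {"dp": [0, 0, -0.6], "twist": 0}, {"dp": [0, 0, -0.6], "twist": -0.4}, {"dp": [0, 0, -0.3], "twist": -0.8}, {"dp": [0, 0, 0], "twist": -1}, {"dp": [0, 0, 0], "twist": -1}, {"dp": [0, 0, 0], "twist": -1}, {"dp": [0, 0, 0], "twist": -1}, {"dp": [0, 0, 0], "twist": -1}, {"dp": [0, 0, 0], "twist": -1}, {"dp": [0, 0, 0], "twist": -1}])

```text
time_s: 26.1
ee_pos: [0.4434, 0.022, 0.2437]
eef_rot: [-3.142, -0.0, 0.45]
force: [-0.0, -0.6, -2.6]
grip_width: 0.0237
grip_force: 25.0
```

Emit:
step_arm(deltas=[{"dp": [0, 0, 0], "twist": -1}, {"dp": [0, 0, 0], "twist": -1}, {"dp": [0, 0, 0], "twist": -1}, {"dp": [0, 0, 0], "twist": -1}, {"dp": [0, 0, 0], "twist": -1}, {"dp": [0, 0, 0], "twist": -1}, {"dp": [0, 0, 0], "twist": -1}, {"dp": [0, 0, 0], "twist": -1}, {"dp": [0, 0, 0], "twist": -1}, {"dp": [0, 0, 0], "twist": -1}, {"dp": [0, 0, 0], "twist": -1}, {"dp": [0, 0, 0], "twist": -1}])

```text
time_s: 27.3
ee_pos: [0.4434, 0.022, 0.2437]
eef_rot: [3.142, -0.0, 1.287]
force: [-0.3, -0.1, -2.7]
grip_width: 0.0236
grip_force: 25.0
```

Emit:
step_arm(deltas=[{"dp": [0, 0, 0], "twist": -1}, {"dp": [0, 0, 0], "twist": -1}, {"dp": [0, 0, 0], "twist": -0.6}, {"dp": [0, 0, 0], "twist": -0.35}, {"dp": [0, 0, 0], "twist": 0}, {"dp": [0, 0, 0], "twist": 0}])

```text
time_s: 27.9
ee_pos: [0.4435, 0.022, 0.2433]
eef_rot: [3.142, -0.0, 1.49]
force: [-0.1, 0.5, -3.0]
grip_width: 0.0233
grip_force: 25.0
```

Run:
```python
from m import *
o=ctrl.get_obs(); e=o['ee_pos']; print(e.round(4),o['eef_rot'].round(3),o['grip_width'],o['force'])
for n in D:
    im,W,d=cloud(n); D[n]=(im.astype(int),W)
    C=sel(n,[.33,-.12,.03],[.58,.16,.25],'o'); print(n,len(C),np.percentile(C,[1,50,99],axis=0).round(3).tolist(),cv2.minAreaRect(C[:,:2].astype(np.float32)))
    K=sel(n,e-[.03,.05,.012],e+[.03,.05,.012],'');print('pad z',np.percentile(K[:,2],[2,50,98]).round(3))
    save('h_'+n,im)
```

```text
[0.4435 0.022  0.2433] [ 3.142 -0.     1.49 ] 0.023295608639960896 [-0.07395115  0.54914515 -3.01503616]
scene 614 [[0.417, -0.053, 0.104], [0.463, -0.029, 0.168], [0.484, 0.092, 0.203]] ((0.43725669384002686, -0.018500134348869324), (0.23478113114833832, 0.08679214119911194), 74.30204772949219)
pad z [0.238 0.251 0.255]
side 926 [[0.341, -0.117, 0.046], [0.44, 0.095, 0.146], [0.477, 0.101, 0.174]] ((0.42142826318740845, -0.016887620091438293), (0.2529626488685608, 0.09183204174041748), 67.24529266357422)
pad z [0.239 0.251 0.254]
```

View pics/h_side.png

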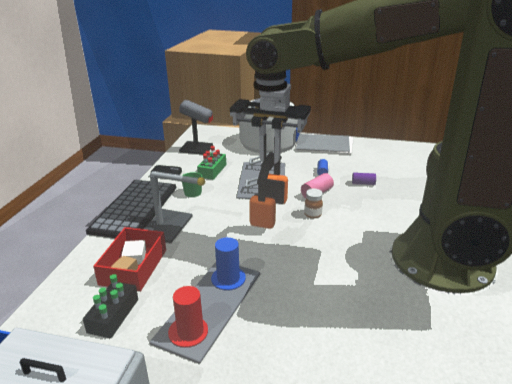

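Picture h_side: the defenders hang upright in the grip, turned so that the cups straddle the bar's line. The jars are standing at (227,262) and (188,315).

Emit:
step_arm(deltas=[{"dp": [0, 0.4, 0], "twist": 0}, {"dp": [0.06, 0.8, 0], "twist": 0}, {"dp": [0.07, 0.9, 0], "twist": 0}, {"dp": [0.07, 0.9, 0], "twist": 0}, {"dp": [0.07, 0.9, 0], "twist": 0}, {"dp": [0.07, 0.9, 0], "twist": 0}, {"dp": [0.07, 0.7, 0], "twist": 0}, {"dp": [0.07, 0.4, 0], "twist": 0}, {"dp": [0, 0.12, 0], "twist": 0}, {"dp": [0, 0, 0], "twist": 0}, {"dp": [0, 0, 0], "twist": 0}])

```text
time_s: 29.1
ee_pos: [0.6845, 0.0217, 0.2432]
eef_rot: [-3.141, 0.0, 1.49]
force: [-0.5, -0.3, -2.8]
grip_width: 0.0235
grip_force: 25.0
```

Run:
```python
from m import *
o=ctrl.get_obs(); e=o['ee_pos']; print(e.round(4),o['eef_rot'].round(3),o['grip_width'],o['force'])
for n in D:
    im,W,d=cloud(n); D[n]=(im.astype(int),W)
    K=sel(n,e-[.02,.045,.012],e+[.02,.045,.014],'');print(n,'pad',len(K),np.percentile(K,[2,50,98],axis=0).round(3).tolist())
    C=sel(n,e-[.06,.1,.2],e+[.06,.1,-.05],'o'); print(np.percentile(C,[1,50,99],axis=0).round(3).tolist())
```

```text
[0.6845 0.0217 0.2432] [-3.141  0.     1.49 ] 0.0234713540853289 [-0.52895785 -0.2988055  -2.76995337]
scene pad 217 [[0.672, -0.022, 0.241], [0.686, -0.001, 0.252], [0.697, 0.059, 0.256]]
[[0.627, -0.054, 0.049], [0.707, -0.033, 0.164], [0.737, 0.121, 0.182]]
side pad 176 [[0.668, -0.008, 0.238], [0.681, 0.039, 0.251], [0.701, 0.066, 0.256]]
[[0.63, -0.044, 0.049], [0.68, 0.094, 0.148], [0.729, 0.121, 0.175]]
```

Emit:
step_arm(deltas=[{"dp": [0, 0, 0.3], "twist": 0}, {"dp": [0, 0, 0.4], "twist": 0}, {"dp": [0, 0, 0.4], "twist": 0}, {"dp": [0, 0, 0.2], "twist": 0}, {"dp": [0, 0, 0.1], "twist": 0}, {"dp": [0, 0, 0.05], "twist": 0}, {"dp": [0, 0, 0.03], "twist": 0}, {"dp": [0, 0, 0], "twist": 0}, {"dp": [0, 0, 0], "twist": 0}])

```text
time_s: 30.1
ee_pos: [0.6852, 0.0218, 0.1843]
eef_rot: [3.141, -0.0, 1.49]
force: [-1.2, -0.3, -2.1]
grip_width: 0.0236
grip_force: 25.0
```

Emit:
step_arm(deltas=[{"dp": [0, 0, 0.03], "twist": 0}, {"dp": [0, 0, 0.03], "twist": 0}, {"dp": [0, 0, 0], "twist": 0}])

```text
time_s: 30.4
ee_pos: [0.6852, 0.0218, 0.1818]
eef_rot: [3.141, -0.0, 1.491]
force: [-0.5, 0.1, 0.9]
grip_width: 0.0233
grip_force: 25.0
```

Emit:
step_arm(deltas=[{"dp": [0, 0, 0], "twist": 0}, {"dp": [0, 0, 0], "twist": 0}, {"dp": [0, 0, 0], "twist": 0}, {"dp": [0, 0, 0], "twist": 0}, {"dp": [0, 0, -0.2], "twist": 0}, {"dp": [0, 0, -0.5], "twist": 0}, {"dp": [0, 0, -0.8], "twist": 0}, {"dp": [0, 0, -0.8], "twist": 0}, {"dp": [0, 0, -0.4], "twist": 0}, {"dp": [0, 0, 0], "twist": 0}, {"dp": [0, 0, 0], "twist": 0}, {"dp": [0, 0, 0], "twist": 0}], gripper=0.1)

```text
time_s: 31.6
ee_pos: [0.6848, 0.0218, 0.2879]
eef_rot: [-3.139, 0.0, 1.49]
force: [-0.1, 0.2, -0.0]
grip_width: 0.0517
grip_force: 0.0
```

Run:
```python
from m import *
o=ctrl.get_obs(); e=o['ee_pos']; print(e.round(4),o['force'])
for n in D:
    im,W,d=cloud(n); D[n]=(im.astype(int),W)
    K=sel(n,[.64,-.05,.18],[.73,.1,.205],'');print(n,'pad',len(K),np.percentile(K,[2,50,98],axis=0).round(3).tolist())
    for s,a,b in(("L",.06,.14),("R",-.1,-.02)):
        C=sel(n,[.62,a,.01],[.75,b,.18],'o'); print(s,len(C),np.percentile(C,[1,50,99],axis=0).round(3).tolist() if len(C) else '')
    save('i_'+n,cv2.resize(im,(400,300)))
cv2.imwrite('pics/i.png',np.vstack([cv2.imread('pics/i_scene.png'),cv2.imread('pics/i_side.png')]))
```

```text
[0.6848 0.0218 0.2879] [-0.13626598  0.17093073 -0.0178391 ]
scene pad 347 [[0.674, -0.026, 0.181], [0.689, 0.014, 0.19], [0.7, 0.067, 0.194]]
L 339 [[0.676, 0.064, 0.016], [0.712, 0.08, 0.102], [0.747, 0.138, 0.114]]
R 349 [[0.655, -0.056, 0.045], [0.694, -0.047, 0.106], [0.714, -0.026, 0.164]]
side pad 202 [[0.671, -0.013, 0.181], [0.681, 0.035, 0.189], [0.697, 0.069, 0.193]]
L 868 [[0.657, 0.068, 0.014], [0.695, 0.095, 0.065], [0.748, 0.136, 0.11]]
R 209 [[0.647, -0.048, 0.043], [0.655, -0.032, 0.106], [0.705, -0.022, 0.114]]
```

View pics/i.png

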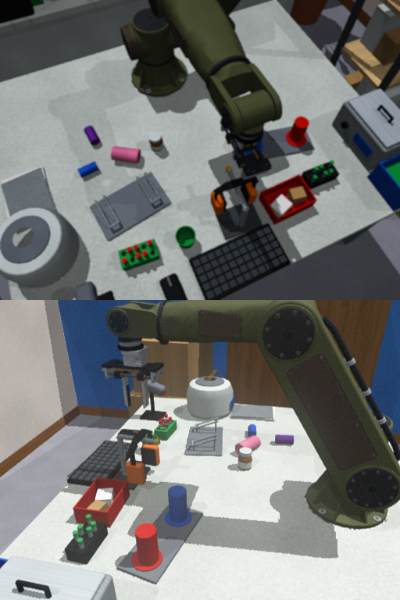

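Picture i: the defenders hang level and free on the bar between the ball and the post. Both jars are home, and the bystanders are where they were. I hand the job in.

```bash
python3 -c "
from station import ctrl
print(ctrl.hand_in())"
```

```text
the job is handed in; nothing more can be done
None
```

The job is handed in at about 32 s on the robot clock: both jars stand upside down, fully home on the pegs of their own colours, and the ear defenders hang free on the bar between the ball and the post.

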